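# Step the filter turret to the cross and open the shutter

## Task

With the fingertips only, gently push the upright tab on the light source's filter turret from the side, without pinching it, until the tab points straight at the middle of the label with the cross, and leave it there. Then press the round push button behind the turret all the way down and let it come up again. Nothing is to be grasped, and leave the things standing around the instrument where they are.

Things in the scene. Friction and masses are not known exactly. Their poses are not given: they have to be found in the camera images.
- turret_axis (a point): Axis of the filter turret, at the level of the top face of the light source (50 mm above the bench). The light source is a white instrument fixed to the bench: a round front, 128 mm radius about this axis, with a square lamp house, 170 mm wide, behind it reaching 140 mm from the axis. Site x axis points from the turret to the push button at the back, z up. On top turns an aluminium turret disc, 56 mm radius, 14 mm high (hub 22 mm), with four round windows.
- tab_middle (a point): Point in the middle of the upright tab fixed to the turret: a plain aluminium fin standing 56 to 96 mm above the bench (this point is at 80 mm), 70 mm from the turret axis. The fin is 30 mm long in the radial direction and 12 mm thick in the direction of turning. It is made of two 6 mm plates back to back, is free on both flat sides and moves with the turret.
- tab_index (a point): Point straight out from the tab, on the line from the axis through the tab, 106 mm from the axis: the place the tab points at. It lies over the centre of a label plate when the tab stands at that label.
- turret (a joint): Angle of the turret in rad, positive anticlockwise seen from above; 0 when the tab points directly away from the push button. The labels stand at -0.9, 0 and +0.9. There is no click: a stiff friction bearing (about 0.15 N m, so 2 to 3 N at the tab) holds the turret wherever it is left. Hard end stops at -1.15 and +1.15. At the start it stands between -0.6 and -0.3, at no label.
- label_cross: Label plate with a dark raised CROSS (plus sign), the wanted position: white disc 31 mm across, 2 mm thick, lying on the top face of the light source with its centre 106 mm from the turret axis. Origin at the centre of its underside. It sits at one of the three labelled positions; which one varies.
- label_ring: Label plate with a dark ring, same size, at another position. Not wanted.
- label_bar: Label plate with a single dark bar, same size, at another position. Not wanted.
- shutter_button (a joint): Travel of the round black push button in m: 0 up, 0.006 fully down. Sprung, about 5 N fully down.
- shutter_button_top (a point): Centre of the top of the push button, 32 mm across, 72 mm above the bench (10 mm proud of a 48 mm collar), on the lamp house 98 mm behind the turret axis; it is pressed straight down.
- foil_flask: Bystander, loose: small squat flask wrapped in foil, 70 mm wide, 78 mm high. Origin at the centre of its underside.
- petri_dish: Bystander, loose: flat covered round dish, 91 mm across, 17 mm high. Origin at the centre of its underside.
- cube_box: Bystander, loose: small clear box, 66x65x49 mm. Origin at the centre of its underside.
- notebook: Bystander, loose: small dark notebook lying flat, 98x72x9 mm. Origin at the centre of its underside.
- vial_0: Bystander, loose: tiny screw-top vial, 14 mm across, 35 mm high. Origin at the centre of its underside.
- cap_0: Bystander, loose: loose screw cap, 34 mm across, 14 mm high. Origin at the centre of its underside.

How it is judged:
On the way, in this order (a step that is already met when the one before it is completed fails the run):
1. the tab is pushed round to the cross (horizontal distance between tab_index and label_cross below 0.011 m and value of joint shutter_button below 0.0015 m), for 0.2 s.
2. the button is pressed down with the tab at the cross (horizontal distance between tab_index and label_cross below 0.011 m and value of joint shutter_button above 0.0045 m), for 0.05 s.
At the end, for the whole second after the job is handed in: The tab's pointing line is within 11 mm of the centre of the cross label at the label's radius, the turret is at rest, and the button is up again (within 1.5 mm), after having been pressed at least 4.5 mm down with the tab at the cross (all of step 1 and velocity of joint turret between -0.05 and 0.05 rad/s); the robot touches nothing.
It fails at once if the tab is pinched: fingers press on both of its sides at once (contact force between the fingers and turret_c0 above 2 N and contact force between the fingers and turret_c1 above 2 N).
It fails at once if the tab is shoved with more than 40 N (contact force between the fingers and turret_c0 above 40 N or contact force between the fingers and turret_c1 above 40 N).
It fails at once if the button is pressed down while the tab is not at the cross (value of joint shutter_button above 0.0045 m and horizontal distance between tab_index and label_cross above 0.016 m).
It fails at once if a bystander is lifted or shifted by more than 20 mm (distance of any of foil_flask, petri_dish, cube_box, notebook, vial_0, cap_0 from where it was at the start of the episode above 0.02 m).
It also fails if it takes over 42 s, if anything falls off the work surface, if the arm or the gripper's body presses on something with over 40 N, if the wrist force passes 120 N, or if a joint passes its speed limit or range.

## Robot

A 6-joint arm with a two-finger parallel gripper is mounted at the origin on a cart in front of the work surface, level with it; the furniture and walls round the work are solid. World frame = base frame: x ahead of the robot, y to its left, z up, the work surface at z = 0. Lengths are in m, angles in rad, forces in N, time in s.
With the tool pointing down it reaches from about 0.25 to 0.725 m from the base axis. Payload 4 kg.
Tool frame: the origin (TCP) lies midway between the tips of the shut fingers; the grasp point (between the pads) lies 19 mm behind it; z points along the fingers, y is the line along which they close (so a half turn about z gives the same grasp; the last joint's range is limited). The gripper opens to 85 mm and grips with 20 to 120 N. Pads are 22 mm wide; open, the fingers measure 114 mm over their backs; the gripper's body (76 mm by 85 mm) begins 54 mm behind the grasp point. The pads swing forward as they close: fully open they stand 13 mm farther back than shut.
Start: joints at [-1.207, 0.241, 0.005, 1.335, 0, 1.571], TCP at [0.178, -0.467, 0.204] pointing down, gripper open.
Joint ranges: [-2.72, 2.72], [-1.05, 1.87], [-1.09, 1.28], [-1.99, 2.15], [-1.42, 1.44], [-3.14, 3.14]. Speed limits (rad/s): [2.79, 2.79, 3.14, 3.14, 3.14, 3.14].

## Interface

Orientations are given as a unit quaternion [x, y, z, w].
In Python, from workcell import bot gives the robot as it stands.
- The arm moves only by the tool play_rows, never from a script. Its argument "moves" is a list of rows, each a list of 3 entries, a list of its own where there are three numbers: the opening, from -1 (shut) to 1 (fully open), then the shift along the tool's x, y, z in cm, then the turn, a rotation vector about the tool's x, y, z in rad. A call has 1 to 12 rows; each row shifts and turns the commanded pose from where the row before left it, along the tool's axes as they then stand; what a row does not reach is not made up. A row lasts 1/12 s, in which the tool goes at most 41.7 mm and 7.16 degrees, less where a joint would pass 70% of its speed; a pose out of reach is approached as far as the arm can. A call is refused whole if a number of a shift passes 4.17 or a number of a turn 0.125, either way. A call with a gripper value outside its range is refused whole. The fingers move at their own pace and stop on an object; the grip force is fixed at half the most. Time passes only in rows, so rows that do not move let the fingers close. It gives the time, the measured TCP pose, the force and the opening at its end, in the units of the state.
- bot.get_obs(): the state, without advancing time (a new reading comes with each control period).
- bot.camera(name): name is "scene" or "top" or "wrist"; returns (picture, depth): 480x640x3 uint8, red, green, blue; 480x640 float32, m along the optical axis (not along the pixel's ray), 0 where there is no reading.
- bot.camera_info(name): a dict with "K" (3x3 intrinsics, pixels), "world_from_camera" (4x4, takes a point from camera to world coordinates); the wrist camera has in their place "T_tool_cam" (4x4, takes a point from camera to tool coordinates, whose origin is the TCP and whose axes are the flange's). Camera axes: x right, y up, looking along -z (the intrinsics and any distortion apply to the point x, -y, -z); pixel columns grow to the right and rows downward; lengths in m; the calibration is good to about 2 mm. A picture is of the moment at which its call begins: read the wrist's pose just before it. camera_info takes no time and is no camera call.
- bot.job_done(): hands the job in, once; it reports no verdict.
The state is a dict: "clock": time; "joint_pos": joint angles; "joint_vel": joint speeds; "tau": joint torques, N m; "eef_pos": TCP position; "tool_rot": TCP orientation; "ft_force": force on the tool from outside, world axes, zero at the start; "ft_torque": the same for the moment, N m; "grip_width": finger opening in m.
Only numpy, scipy, OpenCV 4.12 (cv2) and the standard library are available. Lean on these libraries where they do the work, as an engineer would, in place of code of your own. Each camera call takes 0.05 s, during which the arm holds its last target. There are 200 camera calls.

## Working session

There is one attempt and no reset: what is moved stays moved. The work goes in short steps, Python scripts to look and compute and a tool call to move; the robot and the scene stay as the last step left them, time stands still between calls to the robot, and variables do not carry over. Pictures are saved under pics/ and viewed, on a budget of 10 in all, crops included, one or two more only if the job needs it, and the job is handed in when it is done.

Besides the shell and the picture viewer there is one more tool, called after ">>>" as a command line: name --argument value ..., lists and objects as JSON in quotes. play_rows: Moves the arm, as the interface text tells. Its arguments: {"type":"object","properties":{"moves":{"type":"array"}},"required":["moves"]}

```bash
mkdir -p pics; python3 - <<'E'
from workcell import bot
import cv2,numpy as np
o=bot.get_obs();print({k:np.round(v,3) for k,v in o.items()})
for n in("top","scene"):
    p,d=bot.camera(n);cv2.imwrite(f"pics/{n}0.png",p[:,:,::-1]);np.savez(f"{n}0.npz",p=p,d=d)
    i=bot.camera_info(n);print(n,i)
print(bot.camera_info("wrist"))
E
```

```text
{'clock': np.float64(0.0), 'joint_pos': array([-1.207,  0.241,  0.004,  1.335, -0.   ,  1.571]), 'joint_vel': array([ 0.   ,  0.001, -0.001,  0.   ,  0.   , -0.   ]), 'tau': array([-2.0000e-03, -3.7232e+01,  2.5241e+01,  1.7000e-02, -0.0000e+00,
       -0.0000e+00]), 'eef_pos': array([ 0.178, -0.467,  0.203]), 'tool_rot': array([ 0.984,  0.181, -0.   , -0.001]), 'ft_force': array([ 0.461, -0.485, -0.074]), 'ft_torque': array([ 0.005,  0.021, -0.003]), 'grip_width': np.float64(0.085)}
top {'K': array([[578.97680302,   0.        , 325.65482229],
       [  0.        , 578.97680302, 241.30762259],
       [  0.        ,   0.        ,   1.        ]]), 'world_from_camera': array([[-0.01286191,  0.99611032, -0.08717106,  0.48672699],
       [-0.99987017, -0.01196608,  0.0107914 ,  0.01856696],
       [ 0.00970633,  0.08729854,  0.99613491,  1.08372376],
       [ 0.        ,  0.        ,  0.        ,  1.        ]])}
scene {'K': array([[542.2622888 ,   0.        , 314.34820654],
       [  0.        , 542.2622888 , 242.93036322],
       [  0.        ,   0.        ,   1.        ]]), 'world_from_camera': array([[ 0.86132327,  0.27282143, -0.42859153,  0.04254829],
       [-0.50780476,  0.43569621, -0.743171  , -0.89925582],
       [-0.01601727,  0.85775129,  0.5138153 ,  0.71940494],
       [ 0.        ,  0.        ,  0.        ,  1.        ]])}
{'K': array([[377.94382447,   0.        , 317.77511679],
       [  0.        , 377.94382447, 240.61253201],
       [  0.        ,   0.        ,   1.        ]]), 'T_tool_cam': array([[-1.20068254e-04,  9.62052402e-01,  2.72864733e-01,
         6.83170538e-02],
       [ 9.99999984e-01,  1.52217890e-04, -9.66535138e-05,
         2.94756586e-04],
       [-1.34520639e-04,  2.72864717e-01, -9.62052404e-01,
        -1.69952461e-01],
       [ 0.00000000e+00,  0.00000000e+00,  0.00000000e+00,
         1.00000000e+00]])}
```

View pics/top0.png

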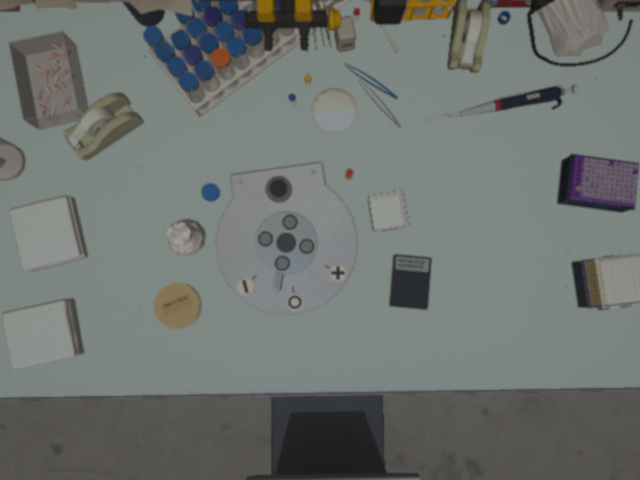

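View pics/scene0.png

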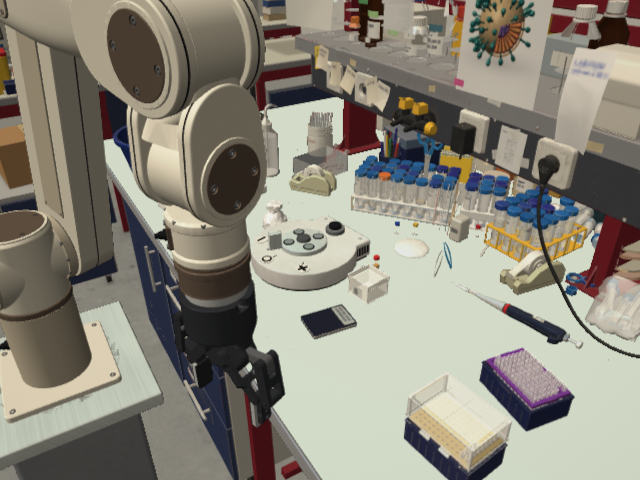

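The top view shows the cross at (338,272), ring at (294,302), bar at (246,286), tab at (279,282), hub at (286,242) and button at (278,188). So the cross should be the +0.9 label, and the tab has to be pushed from the bar side.

```bash
cat > h.py <<'E'
import numpy as np,cv2
from workcell import bot
def ray(info,T,uv,z):
    K=info["K"];u,v=uv
    d=T[:3,:3]@np.array([(u-K[0,2])/K[0,0],-(v-K[1,2])/K[1,1],-1]);o=T[:3,3]
    return o+d*(z-o[2])/d[2]
def top(uv,z):
    i=bot.camera_info("top");return ray(i,i["world_from_camera"],uv,z)
E
python3 - <<'E'
from h import *
p=np.load("top0.npz")["p"];d=np.load("top0.npz")["d"]
pts=dict(hub=((286,242),.072),but=((278,188),.072),cross=((338,272),.052),ring=((294.5,302),.052),bar=((246,286.5),.052),tabtop=((279,282),.096),
flask=((184,237),.04),cap=((210,191.5),.014),petri=((177,305),.017),box=((388,211),.049),note=((411,282),.009),red=((349,173),.02))
P={k:top(*v)[:2] for k,v in pts.items()}
for k,v in P.items(): print(k,v.round(4), 'R',round(np.linalg.norm(v-P['hub'])*1e3), 'depth',d[int(pts[k][0][1]),int(pts[k][0][0])])
def ang(v): return np.arctan2(v[1],v[0])
b=ang(P['hub']-P['but'])
for k in('cross','ring','bar','tabtop'):
    a=ang(P[k]-P['hub'])-b; print(k,round((a+np.pi)%(2*np.pi)-np.pi,3))
print('axis dir to button',b+np.pi)
c=cv2.resize(p[165:325,160:370],None,fx=3.7,fy=3.7,interpolation=cv2.INTER_CUBIC)
cv2.imwrite("pics/crop1.png",c[:,:,::-1])
E
```

```text
hub [0.5749 0.0771] R 0 depth 1.0197636
but [0.6708 0.0906] R 97 depth 1.0223844
cross [ 0.5219 -0.0139] R 105 depth 1.0332742
ring [0.4697 0.064 ] R 106 depth 1.0266085
bar [0.4982 0.1498] R 106 depth 1.0275317
tabtop [0.5046 0.0881] R 71 depth 0.98495156
flask [0.5889 0.2631] R 186 depth 1.0139835
cap [0.6762 0.2215] R 176 depth 1.0843877
petri [0.4665 0.2802] R 230 depth 1.0628356
box [ 0.6308 -0.1058] R 191 depth 1.045229
note [ 0.5031 -0.1504] R 239 depth 1.075235
red [ 0.7071 -0.0381] R 175 depth 1.0669398
cross 0.904
ring -0.015
bar -0.898
tabtop -0.295
axis dir to button 0.1394502534621016
```

View pics/crop1.png

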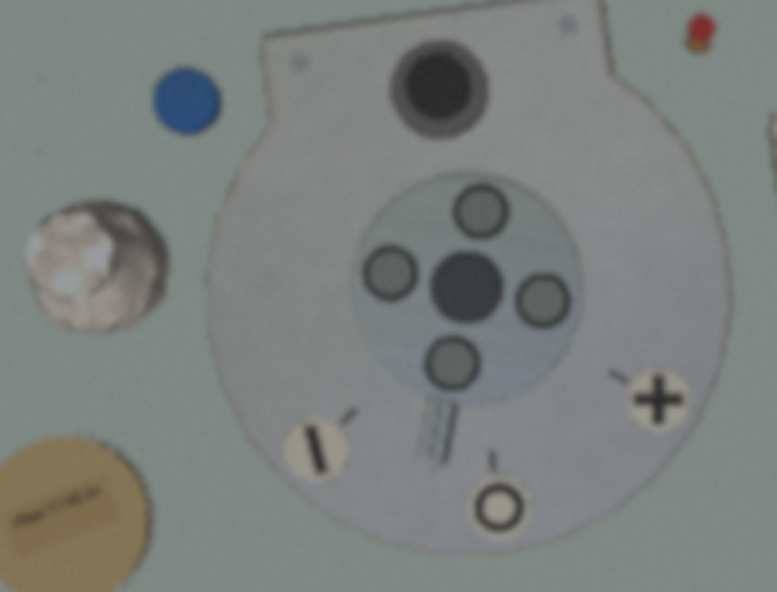

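>>> play_rows --moves '[[-1,[2.9,-2.45,0],[0,0,0]],[-1,[2.9,-2.45,0],[0,0,0]],[-1,[2.9,-2.45,0],[0,0,0]],[-1,[2.9,-2.45,0],[0,0,0]],[-1,[2.9,-2.45,0],[0,0,0]],[-1,[2.9,-2.45,0],[0,0,0]],[-1,[2.9,-2.45,0],[0,0,0]],[-1,[2.9,-2.45,0],[0,0,0]],[-1,[2.9,-2.45,0],[0,0,0]],[-1,[2.9,-2.45,0],[0,0,0]],[-1,[2.9,-2.45,0],[0,0,0]],[-1,[2.9,-2.45,0],[0,0,0]]]'

```text
clock: 1.1
eef_pos: [0.3987, -0.0668, 0.2036]
tool_rot: [0.983, 0.181, -0.0, 0.0]
ft_force: [2.0, 0.0, 0.0]
grip_width: -0.0
```

>>> play_rows --moves '[[-1,[2.5,-2,0],[0,0,0]],[-1,[2.5,-2,0],[0,0,0]],[-1,[2.5,-2,0],[0,0,0]],[-1,[2.5,-2,0],[0,0,0]],[-1,[2.5,-2,0],[0,0,0]],[-1,[0,0,0],[0,0,0.11]],[-1,[0,0,0],[0,0,0.11]],[-1,[0,0,0],[0,0,0.11]],[-1,[0,0,0],[0,0,0.11]],[-1,[0,0,0],[0,0,0.09]],[-1,[0,0,0],[0,0,0]],[-1,[0,0,0],[0,0,0]]]'

```text
clock: 2.1
eef_pos: [0.4799, -0.0087, 0.2034]
tool_rot: [0.999, -0.031, -0.003, -0.032]
ft_force: [-0.5, 0.8, -0.5]
grip_width: 0.0
```

```bash
cat >> h.py <<'E'
from scipy.spatial.transform import Rotation as Rn
def pose():
    o=bot.get_obs();R=Rn.from_quat(o["tool_rot"]).as_matrix();return o,o["eef_pos"],R
def wristT():
    _,p,R=pose();T=np.eye(4);T[:3,:3]=R;T[:3,3]=p
    return T@bot.camera_info("wrist")["T_tool_cam"]
def go(target,phi):
    o,p,R=pose();f=np.arctan2(R[1,0],R[0,0])
    print('t',round(o['clock'],2),'tcp',p.round(4),'phi',round(f,3),'tilt',R[2,:2].round(3),'F',o['ft_force'].round(1),'w',round(o['grip_width'],4))
    print(' tool shift cm',(R.T@(np.array(target)-p)*100).round(2),'turn z',round(f-phi,3))
E
python3 - <<'E'
from h import *
go([.508,.129,.07],-.17)
T=wristT();i=bot.camera_info("wrist")
p,d=bot.camera("wrist");cv2.imwrite("pics/w1.png",p[:,:,::-1]);np.savez("w1.npz",p=p,d=d,T=T)
E
```

```text
t 2.1 tcp [ 0.4799 -0.0087  0.2034] phi -0.061 tilt [-0.009 -0.063] F [-0.5  0.8 -0.5] w 0.0
 tool shift cm [  2.08 -13.05  14.18] turn z 0.109
```

View pics/w1.png

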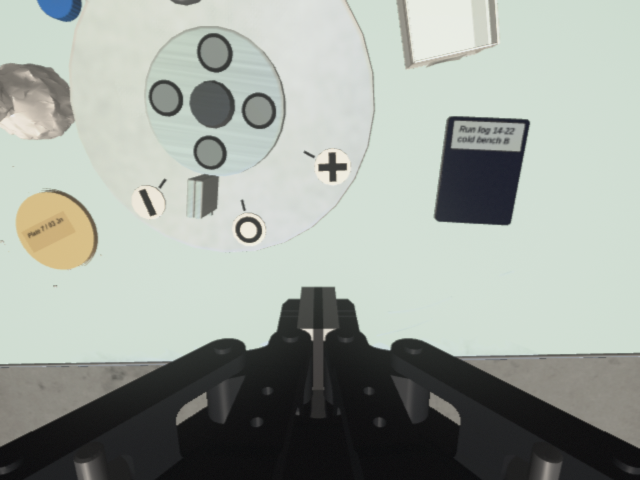

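Wrist view: cross at (332,167), ring (250,229), bar (149,201), tab (203,196), hub (212,104). The tool is tilted by about 0.06 rad and hasn't reached its commanded spot, so I'm checking the joints.

```bash
python3 - <<'E'
from h import *
o=bot.get_obs();print(o['joint_pos'].round(3),o['joint_vel'].round(3));go([.508,.129,.07],-.17)
z=np.load("w1.npz");i=bot.camera_info("wrist");T=z['T']
P={}
for k,uv,h in (('hub',(212,104),.072),('cross',(332,167),.052),('ring',(250,229),.052),('bar',(149,201),.052)):
    P[k]=ray(i,T,uv,h);print(k,P[k].round(4),np.linalg.norm(P[k][:2]-P['hub'][:2]).round(4))
E
```

```text
[-0.06   0.208 -0.04   1.332  0.063  3.141] [ 0.03  -0.004  0.     0.    -0.001  0.001]
t 2.15 tcp [ 0.48   -0.0079  0.2035] phi -0.06 tilt [-0.008 -0.063] F [ 0.3  0.2 -0.4] w 0.0
 tool shift cm [  2.1  -12.96  14.18] turn z 0.11
hub [0.5741 0.0741 0.072 ] 0.0
cross [ 0.5198 -0.0142  0.052 ] 0.1037
ring [0.4697 0.0612 0.052 ] 0.1052
bar [0.4993 0.1487 0.052 ] 0.1057
```

Joint 6 is at its limit. I'll turn the other way and push with the flat x side of the fingers, which puts tool x a quarter turn from the tab.

>>> play_rows --moves '[[-1,[0,0,0],[0,0,-0.12]],[-1,[0,0,0],[0,0,-0.12]],[-1,[0,0,0],[0,0,-0.12]],[-1,[0,0,0],[0,0,-0.12]],[-1,[0,0,0],[0,0,-0.12]],[-1,[0,0,0],[0,0,-0.12]],[-1,[0,0,0],[0,0,-0.12]],[-1,[0,0,0],[0,0,-0.12]],[-1,[0,0,0],[0,0,-0.12]],[-1,[0,0,0],[0,0,-0.12]],[-1,[0,0,0],[0,0,-0.12]],[-1,[0,0,0],[0,0,-0.12]]]'

```text
clock: 3.15
eef_pos: [0.4801, -0.0062, 0.2038]
tool_rot: [0.768, 0.64, 0.019, -0.026]
ft_force: [0.8, -0.3, -0.6]
grip_width: 0.0002
```

```bash
cat >> h.py <<'E'
def go(target,phi):
    o,p,R=pose();f=np.arctan2(R[1,0],R[0,0])
    print('t',round(o['clock'],2),'tcp',p.round(4),'phi',round(f,3),'tilt',R[2,:2].round(3),'F',o['ft_force'].round(1),'j6',o['joint_pos'][5].round(2))
    c,s=np.cos(phi),np.sin(phi);Rt=np.array([[c,s,0],[s,-c,0],[0,0,-1]])
    d=np.array(target)-p
    print(' shift cm now',(R.T@d*100).round(2),'after turn',(Rt.T@d*100).round(2),'turn',Rn.from_matrix(R.T@Rt).as_rotvec().round(3))
E
python3 -c "
from h import *
go([.5055,.1234,.2],1.40)"
```

```text
t 3.15 tcp [ 0.4801 -0.0062  0.2038] phi 1.389 tilt [ 0.062 -0.016] F [ 0.8 -0.3 -0.6] j6 1.7
 shift cm now [13.16  0.18  1.19] after turn [13.2   0.3   0.38] turn [-0.015 -0.062 -0.01 ]
```

>>> play_rows --moves '[[-1,[0,0,0],[-0.015,-0.062,-0.01]],[-1,[3.3,0.1,0],[0,0,0]],[-1,[3.3,0.1,0],[0,0,0]],[-1,[3.3,0.1,0],[0,0,0]],[-1,[3.3,0,0],[0,0,0]],[-1,[0,0,2],[0,0,0]],[-1,[0,0,2],[0,0,0]],[-1,[0,0,2],[0,0,0]],[-1,[0,0,1],[0,0,0]],[-1,[0,0,0],[0,0,0]]]'

```text
clock: 3.98
eef_pos: [0.5043, 0.1223, 0.1312]
tool_rot: [0.767, 0.642, -0.003, -0.001]
ft_force: [0.2, 0.1, 1.4]
grip_width: 0.0001
```

```bash
python3 - <<'E'
from h import *
go([.5055,.1234,.072],1.40)
T=wristT();p,d=bot.camera("wrist");cv2.imwrite("pics/w2.png",p[:,:,::-1]);np.savez("w2.npz",p=p,d=d,T=T)
i=bot.camera_info("wrist");Ti=np.linalg.inv(T)
for n,P in (('tabtop',[.505,.089,.096]),('hub',[.5745,.076,.072])):
    c=Ti@np.array(P+[1]);print(n,i['K'][0,0]*c[0]/-c[2]+i['K'][0,2],i['K'][1,1]*c[1]/c[2]+i['K'][1,2])
E
```

```text
t 3.98 tcp [0.5043 0.1223 0.1312] phi 1.393 tilt [-0.003 -0.006] F [0.2 0.1 1.4] j6 1.99
 shift cm now [0.14 0.13 5.92] after turn [0.13 0.1  5.92] turn [-0.006  0.003 -0.007]
tabtop 330.0272829813708 309.8664527091677
hub 437.00770051628444 294.3504850902073
```

View pics/w2.png

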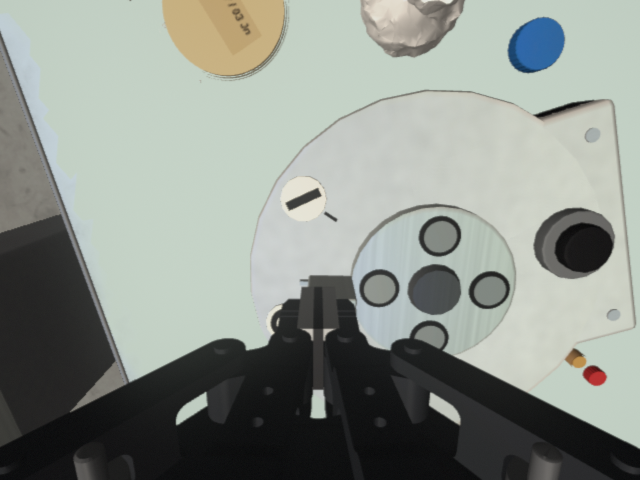

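The hub is at (434,290), 2 mm from the prediction. The button is at (583,248), the bar at (303,198), and the fingertips stand clear beside the tab. Descending.

>>> play_rows --moves '[[-1,[0.1,0.1,2],[0,0,0]],[-1,[0,0,2],[0,0,0]],[-1,[0,0,1.9],[0,0,0]],[-1,[-0.4,0,0],[0,0,0]],[-1,[-0.4,0,0],[0,0,0]],[-1,[-0.3,0,0],[0,0,0]],[-1,[-0.3,0,0],[0,0,0]],[-1,[0,0,0],[0,0,0]]]'

```text
clock: 4.7
eef_pos: [0.5065, 0.1081, 0.0765]
tool_rot: [0.768, 0.64, 0.001, 0.001]
ft_force: [-0.2, -1.2, 0.6]
grip_width: 0.0001
```

>>> play_rows --moves '[[-1,[-0.3,0,0],[0,0,-0.04]],[-1,[-0.3,0.01,0],[0,0,-0.04]],[-1,[-0.3,0.01,0],[0,0,-0.04]],[-1,[-0.3,0.01,0],[0,0,-0.04]],[-1,[-0.3,0.01,0],[0,0,-0.04]],[-1,[-0.3,0.01,0],[0,0,-0.04]]]'

```text
clock: 5.2
eef_pos: [0.5051, 0.0906, 0.0759]
tool_rot: [0.685, 0.729, 0.0, 0.0]
ft_force: [-0.3, -0.3, -0.7]
grip_width: 0.0002
```

```bash
cat >> h.py <<'E'
HUB=np.array([.5745,.076]);B=.139
def fin(theta,lag=.017,r=.076,z=.072):   # finger pose that has the tab at theta
    a=B+theta;u=np.array([np.cos(a),np.sin(a)]);t=np.array([np.sin(a),-np.cos(a)])
    return np.r_[HUB-r*u-lag*t,z],a+np.pi/2
def status(th):
    _,p,R=pose();d=p[:2]-HUB
    print('finger r',np.linalg.norm(d).round(4),'pos theta',(np.arctan2(-d[1],-d[0])-B).round(3)); go(*fin(th))
E
python3 - <<'E'
from h import *
status(0)
p,d=bot.camera("top");cv2.imwrite("pics/t2.png",cv2.resize(p[165:325,160:370],None,fx=3.7,fy=3.7,interpolation=cv2.INTER_CUBIC)[:,:,::-1])
E
```

```text
finger r 0.0709 pos theta -0.347
t 5.2 tcp [0.5051 0.0906 0.0759] phi 1.633 tilt [-0.     0.001] F [-0.3 -0.3 -0.7] j6 1.69
 shift cm now [-0.78 -0.87  0.39] after turn [-0.71 -0.93  0.39] turn [ 0.001  0.    -0.077]
```

View pics/t2.png

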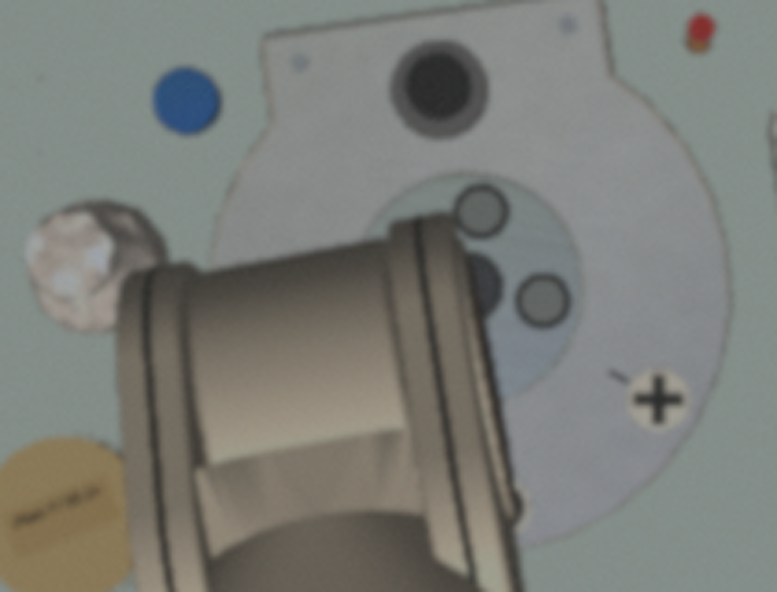

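The turret windows haven't moved, and the arm hides the tab. I'll use the stored depth maps to get the tab's real place.

```bash
python3 - <<'E'
from h import *
def cloud(i,T,d):
    K=i['K'];v,u=np.nonzero(d>0);z=d[v,u]
    c=np.stack([(u-K[0,2])/K[0,0]*z,-(v-K[1,2])/K[1,1]*z,-z,np.ones_like(z)]);return (T@c)[:3].T,u,v
for n in('w1','top0'):
    z=np.load(n+'.npz');i=bot.camera_info('wrist' if n=='w1' else 'top');T=z['T'] if n=='w1' else i['world_from_camera']
    P,u,v=cloud(i,T,z['d']);r=np.hypot(P[:,0]-HUB[0],P[:,1]-HUB[1])
    m=(P[:,2]>.075)&(P[:,2]<.12)&(r<.11)
    print(n,m.sum(),P[m].mean(0).round(4),P[m].min(0).round(3),P[m].max(0).round(3),'px',u[m].min(),u[m].max(),v[m].min(),v[m].max())
    q=P[m][P[m][:,2]>.09];a=np.arctan2(HUB[1]-q[:,1],HUB[0]-q[:,0])-B
    print(' top face',len(q),q.mean(0).round(4),'theta',np.median(a).round(3))
    f=(r<.05);print(' disc z',np.median(P[f,2]).round(4)); g=(r>.09)&(r<.12);print(' top z',np.median(P[g,2]).round(4))
go([.5,.1,.076],1.63)
E
```

```text
w1 964 [0.5069 0.0878 0.0916] [0.491 0.081 0.075] [0.522 0.098 0.098] px 186 211 176 218
 top face 689 [0.5065 0.089  0.0952] theta -0.326
 disc z 0.0645
 top z 0.2863
top0 144 [0.5146 0.0908 0.0933] [0.491 0.073 0.075] [0.674 0.101 0.1  ] px 272 288 186 290
 top face 124 [0.5064 0.0914 0.0954] theta -0.361
 disc z 0.0644
 top z 0.0498
t 5.25 tcp [0.5052 0.0901 0.0759] phi 1.633 tilt [-0.001  0.001] F [-0.3  0.1 -0.3] j6 1.69
 shift cm now [ 1.02 -0.45 -0.02] after turn [ 1.02 -0.46 -0.01] turn [0.001 0.001 0.003]
```

```bash
python3 - <<'E'
from h import *
p,d=bot.camera("scene");q=bot.camera("wrist")[0]
a=cv2.resize(p[185:305,220:380],(640,480),interpolation=cv2.INTER_CUBIC)
b=q[180:420,160:560]
b=cv2.resize(b,(160*5//1,480)) if 0 else cv2.resize(b,(800,480))
cv2.imwrite("pics/s2.png",cv2.resize(np.hstack([a,b]),(800,267))[:,:,::-1])
E
```

```text
(no output)
```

View pics/s2.png

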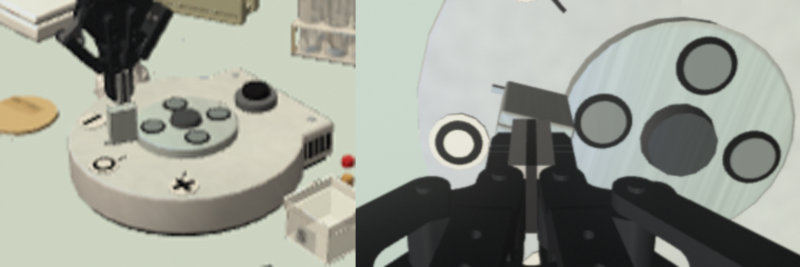

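```bash
cat >> h.py <<'E'
def cloud(i,T,d):
    K=i['K'];v,u=np.nonzero(d>0);z=d[v,u]
    c=np.stack([(u-K[0,2])/K[0,0]*z,-(v-K[1,2])/K[1,1]*z,-z,np.ones_like(z)]);return (T@c)[:3].T,u,v
E
python3 - <<'E'
from h import *
T=wristT();i=bot.camera_info("wrist");p,d=bot.camera("wrist");np.savez("w3.npz",p=p,d=d,T=T)
P,u,v=cloud(i,T,d)
m=(P[:,2]>.088)&(P[:,2]<.102)&(abs(P[:,0]-.505)<.04)&(abs(P[:,1]-.09)<.04)&(v<300)
q=P[m];print(m.sum(),q.mean(0).round(4),q.min(0).round(3),q.max(0).round(3),u[m].min(),u[m].max(),v[m].min(),v[m].max())
for uv in((318,287),(318,300),(318,320),(330,270),(345,275),(330,262)):print(uv,d[uv[1],uv[0]],ray(i,T,uv,.096).round(4))
print(wristT()[:3,3],pose()[1])
z=np.load("w2.npz");P,u,v=cloud(i,z['T'],z['d']);m=(P[:,2]>.088)&(P[:,2]<.102)&(abs(P[:,0]-.505)<.04)&(abs(P[:,1]-.09)<.04);q=P[m];print('w2',m.sum(),q.mean(0).round(4),q.min(0).round(3),q.max(0).round(3))
_,p_,R=pose()
for n,X in (('w2',np.load('w2.npz')),('w3',np.load('w3.npz'))):
    P,u,v=cloud(i,X['T'],X['d']);TT=X['T']@np.linalg.inv(i['T_tool_cam']);L=(P-TT[:3,3])@TT[:3,:3]
    for a in(-.06,-.045,-.03,-.02,-.01,-.003):
        m=(abs(L[:,2]-a)<.003)&(abs(L[:,1])<.012)&(abs(L[:,0])<.04);print(n,'slice z',a,m.sum(),(L[m].min(0).round(3),L[m].max(0).round(3)) if m.any() else '')
E
```

```text
816 [0.5041 0.0949 0.0936] [0.491 0.089 0.088] [0.521 0.099 0.098] 286 356 274 299
(318, 287) 0.14856277 [0.5041 0.0962 0.096 ]
(318, 300) 0.13748637 [0.5045 0.0902 0.096 ]
(318, 320) 0.121892884 [0.505  0.0807 0.096 ]
(330, 270) 0.1846138 [0.5087 0.1042 0.096 ]
(345, 275) 0.18283333 [0.5152 0.1023 0.096 ]
(330, 262) 0.19483036 [0.5085 0.1077 0.096 ]
[0.50022924 0.15913017 0.24545742] [0.5049262  0.09076875 0.07551374]
w2 143 [0.5165 0.0934 0.0929] [0.509 0.086 0.088] [0.521 0.096 0.097]
w2 slice z -0.06 384 (array([ 0.002, -0.012, -0.063]), array([ 0.011,  0.012, -0.057]))
w2 slice z -0.045 469 (array([ 0.006, -0.012, -0.048]), array([ 0.011,  0.012, -0.042]))
w2 slice z -0.03 50 (array([ 0.01 , -0.007, -0.033]), array([ 0.011,  0.006, -0.03 ]))
w2 slice z -0.02 0 
w2 slice z -0.01 0 
w2 slice z -0.003 0 
w3 slice z -0.06 385 (array([ 0.006, -0.011, -0.063]), array([ 0.011,  0.012, -0.057]))
w3 slice z -0.045 467 (array([ 0.006, -0.012, -0.048]), array([ 0.011,  0.012, -0.042]))
w3 slice z -0.03 45 (array([ 0.01 , -0.007, -0.033]), array([ 0.011,  0.006, -0.031]))
w3 slice z -0.02 406 (array([ 0.   , -0.012, -0.022]), array([ 0.009,  0.012, -0.017]))
w3 slice z -0.01 258 (array([ 0.002, -0.012, -0.013]), array([ 0.009,  0.012, -0.007]))
w3 slice z -0.003 225 (array([ 0.003, -0.012, -0.006]), array([ 0.009,  0.012, -0.   ]))
```

Neither the windows nor the tab have moved. The depth shows the visible finger ending about 30 mm above the TCP, so the fingers seem to be hovering over the tab. I'll check that with the scene camera's depth.

```bash
python3 - <<'E'
from h import *
p,d=bot.camera("scene");i=bot.camera_info("scene");P,u,v=cloud(i,i["world_from_camera"],d)
_,t,R=pose();L=(P-t)@R
m=(abs(L[:,1])<.02)&(abs(L[:,0])<.02)&(L[:,2]>-.08)&(L[:,2]<.01)
for lo in np.arange(-.08,.01,.006):
    k=m&(L[:,2]>=lo)&(L[:,2]<lo+.006)
    if k.any(): print(lo.round(3),k.sum(),'x',L[k,0].min().round(3),L[k,0].max().round(3),'y',L[k,1].min().round(3),L[k,1].max().round(3),'px',u[k].min(),u[k].max(),v[k].min(),v[k].max(),p[v[k],u[k]].mean(0).round())
E
```

```text
-0.08 41 x -0.017 0.009 y -0.019 0.02 px 267 281 208 216 [25. 25. 26.]
-0.074 21 x -0.012 -0.005 y -0.016 0.02 px 268 281 212 217 [29. 29. 29.]
-0.068 31 x -0.013 0.001 y -0.014 0.013 px 267 279 215 220 [59. 58. 55.]
-0.062 31 x -0.013 0.007 y -0.014 0.014 px 266 279 218 222 [48. 47. 45.]
-0.056 27 x -0.013 0.005 y -0.013 0.015 px 267 279 219 224 [60. 59. 56.]
-0.05 29 x -0.013 0.006 y -0.013 0.014 px 267 279 222 226 [56. 55. 52.]
-0.044 31 x -0.012 0.008 y -0.013 0.013 px 267 279 224 229 [53. 53. 51.]
-0.038 16 x -0.015 -0.004 y -0.011 0.013 px 270 279 226 231 [75. 75. 70.]
-0.032 7 x -0.009 -0.002 y -0.007 0.005 px 271 277 230 231 [94. 92. 86.]
-0.026 34 x -0.012 0.01 y -0.012 0.015 px 268 280 231 234 [175. 179. 165.]
-0.02 38 x -0.012 0.008 y -0.014 0.018 px 268 281 231 238 [124. 125. 115.]
-0.014 30 x -0.009 0.006 y -0.014 0.016 px 268 281 235 239 [105. 105.  96.]
-0.008 30 x -0.008 0.012 y -0.015 0.016 px 268 281 238 243 [107. 106.  98.]
-0.002 31 x -0.009 0.005 y -0.012 0.015 px 269 281 240 244 [100. 100.  92.]
0.004 33 x -0.017 0.003 y -0.013 0.02 px 269 284 242 246 [110. 110. 101.]
```

Both views confirm that the real fingertips end about 30 mm short of the reported TCP and are just above the tab. I'll back off, go 33 mm lower and push again, checking forces.

```bash
python3 -c "
from h import *
t,f=fin(-.34,lag=.036,z=.042);print(t,f);go(t,f)"
```

```text
[0.50721745 0.12644857 0.042     ] 1.3697963267948965
t 5.45 tcp [0.5048 0.0908 0.0754] phi 1.63 tilt [-0.  0.] F [ 0.2  0.  -0.1] j6 1.69
 shift cm now [3.54 0.45 3.34] after turn [ 3.54 -0.48  3.34] turn [0.   0.   0.26]
```

>>> play_rows --moves '[[-1,[1.8,0.2,-0.5],[0,0,0]],[-1,[1.75,0.25,0],[0,0,0]],[-1,[0,0,0],[0,0,0.12]],[-1,[0,0,0],[0,0,0.12]],[-1,[0,0,0],[0,0,0.02]],[-1,[0,0,1.0],[0,0,0]],[-1,[0,0,1.0],[0,0,0]],[-1,[0,0,1.0],[0,0,0]],[-1,[0,0,0.8],[0,0,0]],[-1,[0,0,0],[0,0,0]]]'

```text
clock: 6.28
eef_pos: [0.5046, 0.1257, 0.039]
tool_rot: [0.774, 0.633, -0.003, -0.001]
ft_force: [0.2, -0.6, 0.4]
grip_width: 0.0003
```

>>> play_rows --moves '[[-1,[-0.4,0,0],[0,0,0]],[-1,[-0.4,0,0],[0,0,0]],[-1,[-0.3,0,0],[0,0,0]],[-1,[-0.3,0,0],[0,0,0]],[-1,[-0.3,0,0],[0,0,-0.04]],[-1,[-0.3,0.01,0],[0,0,-0.04]],[-1,[-0.3,0.01,0],[0,0,-0.04]],[-1,[-0.3,0.01,0],[0,0,-0.04]]]'

```text
clock: 6.95
eef_pos: [0.5024, 0.1012, 0.0423]
tool_rot: [0.72, 0.694, 0.0, -0.001]
ft_force: [-1.2, 2.3, 0.8]
grip_width: -0.0001
```

```bash
cat >> h.py <<'E'
def tabview():
    T=wristT();i=bot.camera_info("wrist");p,d=bot.camera("wrist");P,u,v=cloud(i,T,d)
    TT=T@np.linalg.inv(i['T_tool_cam']);L=(P-TT[:3,3])@TT[:3,:3]
    r=np.hypot(*(P[:,:2]-HUB).T);m=(P[:,2]>.091)&(P[:,2]<.1)&(r>.05)&(r<.09)
    print('wrist tab-top?',m.sum(),P[m].mean(0).round(4) if m.any() else '');return p,d,T
E
python3 - <<'E'
from h import *
status(0)
tabview()
p,d=bot.camera("scene");i=bot.camera_info("scene");P,u,v=cloud(i,i["world_from_camera"],d)
r=np.hypot(*(P[:,:2]-HUB).T);m=(P[:,2]>.07)&(P[:,2]<.1)&(r>.05)&(r<.09);q=P[m];c=p[v[m],u[m]].mean(1);g=(c>85)
print(m.sum(),g.sum(),q[g].mean(0).round(4))
a=cv2.resize(p[185:305,220:380],(640,480),interpolation=cv2.INTER_CUBIC);cv2.imwrite("pics/s3.png",a[:,:,::-1])
E
```

```text
finger r 0.0764 pos theta -0.475
t 6.95 tcp [0.5024 0.1012 0.0423] phi 1.533 tilt [ 0.001 -0.001] F [-1.2  2.3  0.8] j6 1.81
 shift cm now [-1.9  -0.48 -2.97] after turn [-1.79 -0.8  -2.97] turn [-0.001 -0.001 -0.177]
wrist tab-top? 904 [0.5029 0.1073 0.0956]
231 174 [0.5054 0.0806 0.0863]
```

View pics/s3.png

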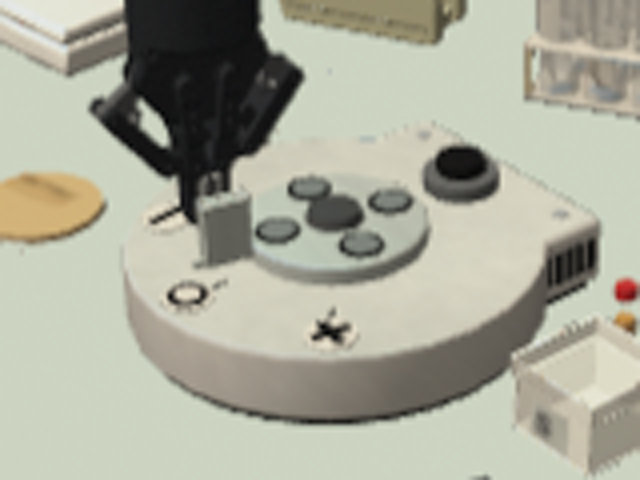

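Contact is made: about 2.5 N of reaction, and the disc windows have turned. Continuing along the arc.

>>> play_rows --moves '[[-1,[-0.38,0,0],[0,0,-0.045]],[-1,[-0.38,0,0],[0,0,-0.045]],[-1,[-0.38,0.01,0],[0,0,-0.045]],[-1,[-0.38,0.01,0],[0,0,-0.045]],[-1,[-0.38,0.01,0],[0,0,-0.045]],[-1,[-0.38,0.01,0],[0,0,-0.045]],[-1,[-0.38,0.01,0],[0,0,-0.045]],[-1,[-0.38,0.01,0],[0,0,-0.045]],[-1,[0,0,0],[0,0,0]]]'

```text
clock: 7.8
eef_pos: [0.506, 0.0705, 0.0418]
tool_rot: [0.586, 0.811, -0.001, -0.001]
ft_force: [-1.5, 1.0, -0.3]
grip_width: 0.0003
```

```bash
cat >> h.py <<'E'
def scenetab():
    p,d=bot.camera("scene");i=bot.camera_info("scene");P,u,v=cloud(i,i["world_from_camera"],d)
    r=np.hypot(*(P[:,:2]-HUB).T);m=(P[:,2]>.07)&(P[:,2]<.1)&(r>.052)&(r<.09);c=p[v,u].mean(1);m&=c>85;q=P[m]
    # front face line fit (seen side), then angle of the face and offset
    print('scene face',m.sum(),q.mean(0).round(4),'theta of mean',(np.arctan2(HUB[1]-q[:,1].mean(),HUB[0]-q[:,0].mean())-B).round(3));return p
E
python3 - <<'E'
from h import *
status(.3);scenetab()
E
```

```text
finger r 0.0687 pos theta -0.06
t 7.8 tcp [0.506  0.0705 0.0418] phi 1.89 tilt [ 0.    -0.002] F [-1.5  1.  -0.3] j6 1.39
 shift cm now [-0.85 -1.08 -3.02] after turn [-0.72 -1.17 -3.02] turn [-0.002 -0.    -0.12 ]
scene face 130 [0.5066 0.0511 0.0878] theta of mean 0.212
```

>>> play_rows --moves '[[-1,[-0.36,-0.08,0],[0,0,-0.05]],[-1,[-0.36,-0.08,0],[0,0,-0.05]],[-1,[-0.36,-0.08,0],[0,0,-0.05]],[-1,[-0.36,-0.08,0],[0,0,-0.05]],[-1,[-0.38,-0.08,0],[0,0,-0.05]],[-1,[-0.38,-0.05,0],[0,0,-0.05]],[-1,[-0.38,-0.05,0],[0,0,-0.05]],[-1,[-0.38,-0.05,0],[0,0,-0.05]],[-1,[-0.38,0,0],[0,0,-0.05]],[-1,[0,0,0],[0,0,0]]]'

```text
clock: 8.68
eef_pos: [0.5182, 0.0392, 0.0418]
tool_rot: [0.39, 0.921, -0.001, -0.0]
ft_force: [-0.3, -0.0, -0.2]
grip_width: -0.0
```

```bash
python3 - <<'E'
from h import *
status(.9);scenetab();tabview()
E
```

```text
finger r 0.0672 pos theta 0.44
t 8.68 tcp [0.5182 0.0392 0.0418] phi 2.34 tilt [ 0.    -0.002] F [-0.3 -0.  -0.2] j6 0.88
 shift cm now [-1.66 -1.18 -3.02] after turn [-1.28 -1.58 -3.02] turn [-0.002 -0.    -0.27 ]
scene face 112 [0.5218 0.0227 0.0882] theta of mean 0.652
wrist tab-top? 979 [0.5133 0.0435 0.0955]
```

>>> play_rows --moves '[[-1,[-0.38,-0.2,0],[0,0,-0.05]],[-1,[-0.38,-0.2,0],[0,0,-0.05]],[-1,[-0.35,-0.2,0],[0,0,-0.05]],[-1,[-0.25,-0.2,0],[0,0,-0.05]],[-1,[0,0,0],[0,0,0]],[-1,[0,0,0],[0,0,0]]]'

```text
clock: 9.28
eef_pos: [0.5237, 0.0247, 0.0421]
tool_rot: [0.297, 0.955, -0.0, 0.0]
ft_force: [-0.5, 0.8, -0.2]
grip_width: -0.0001
```

```bash
python3 - <<'E'
from h import *
status(.9);scenetab()
T=wristT();p,d=bot.camera("wrist");np.savez("w4.npz",p=p,d=d,T=T);cv2.imwrite("pics/w4.png",p[140:400,160:480,::-1])
E
```

```text
finger r 0.0721 pos theta 0.651
t 9.28 tcp [0.5237 0.0247 0.0421] phi 2.539 tilt [-0.001 -0.   ] F [-0.5  0.8 -0.2] j6 0.65
 shift cm now [-0.12 -0.6  -2.99] after turn [-0.08 -0.61 -2.99] turn [-0.     0.001 -0.071]
scene face 127 [0.5321 0.0133 0.0875] theta of mean 0.837
```

View pics/w4.png

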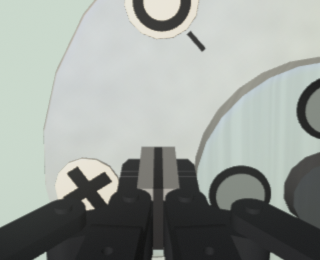

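The fingers hide the tab. I'll back off and lift for a clear look from above.

>>> play_rows --moves '[[-1,[1,0,0],[0,0,0]],[-1,[1.5,0,0],[0,0,0]],[-1,[0,0,-3],[0,0,0]],[-1,[0,0,-3],[0,0,0]],[-1,[0,0,-3],[0,0,0]],[-1,[3,0,-2],[0,0,0]],[-1,[4,0,0],[0,0,0]],[-1,[4,0,0],[0,0,0]],[-1,[0,0,0],[0,0,0]]]'

```text
clock: 10.13
eef_pos: [0.4053, 0.103, 0.1517]
tool_rot: [0.294, 0.956, -0.001, -0.002]
ft_force: [-1.1, -0.2, -0.4]
grip_width: 0.0004
```

```bash
cat >> h.py <<'E'
def measure(name):
    i=bot.camera_info(name);T=wristT() if name=="wrist" else i["world_from_camera"];p,d=bot.camera(name)
    P,u,v=cloud(i,T,d);r=np.hypot(*(P[:,:2]-HUB).T)
    m=(P[:,2]>.088)&(P[:,2]<.1)&(r>.05)&(r<.09);q=P[m]
    if m.any():print(name,m.sum(),q.mean(0).round(4),'min',q.min(0).round(3),'max',q.max(0).round(3),'theta',(np.arctan2(HUB[1]-q[:,1].mean(),HUB[0]-q[:,0].mean())-B).round(3),'px',u[m].mean(),v[m].mean())
    return p,d,T
E
python3 - <<'E'
from h import *
status(.9)
p,d,T=measure("top");a=cv2.resize(p[165:325,160:370],None,fx=1.85,fy=1.85)
p,d,T=measure("wrist");np.savez("w5.npz",p=p,d=d,T=T)
scenetab()
cv2.imwrite("pics/c5.png",np.hstack([a,cv2.resize(p,(400,a.shape[0]))])[:,:,::-1])
E
```

```text
finger r 0.1713 pos theta -0.297
t 10.13 tcp [0.4053 0.103  0.1517] phi 2.545 tilt [ 0.004 -0.003] F [-1.1 -0.2 -0.4] j6 0.84
 shift cm now [-14.34  -0.39   7.91] after turn [-14.25  -1.34   7.97] turn [-0.003 -0.004 -0.065]
top 124 [0.539  0.0182 0.095 ] min [0.528 0.004 0.09 ] max [0.55  0.033 0.099] theta 0.881 px 319.8467741935484 261.33870967741933
scene face 92 [0.5373 0.0119 0.0885] theta of mean 0.906
```

View pics/c5.png

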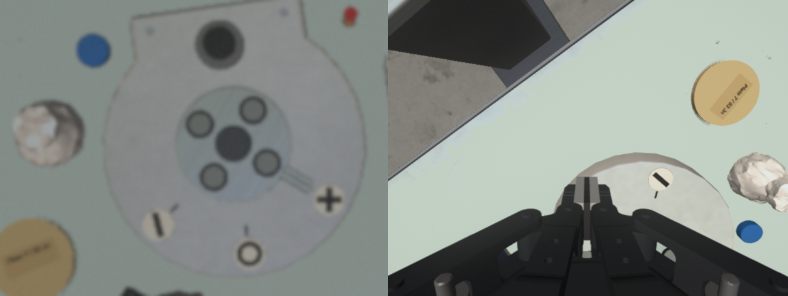

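The tab top measures θ≈0.88, and its pointing line passes about 2 mm from the cross centre. Nothing around the instrument looks disturbed. Now over to the button, with the tips about 10 cm above the instrument.

>>> play_rows --moves '[[-1,[-2.8,1.7,0],[0,0,0]],[-1,[-2.8,1.7,0],[0,0,0]],[-1,[-2.8,1.7,0],[0,0,0]],[-1,[-2.8,1.7,0],[0,0,0]],[-1,[-2.8,1.7,0],[0,0,0]],[-1,[-2.8,1.7,0],[0,0,0]],[-1,[-2.8,1.7,0],[0,0,0]],[-1,[-2.8,1.7,0],[0,0,0]],[-1,[0,0,0],[0,0,0]],[-1,[0,0,0],[0,0,0]]]'

```text
clock: 11.12
eef_pos: [0.6751, 0.0851, 0.1483]
tool_rot: [0.297, 0.955, -0.001, -0.002]
ft_force: [-0.2, -0.1, -0.0]
grip_width: -0.0001
```

```bash
python3 - <<'E'
from h import *
go([.671,.090,.052],2.545)
E
```

```text
t 11.12 tcp [0.6751 0.0851 0.1483] phi 2.538 tilt [ 0.002 -0.003] F [-0.2 -0.1 -0. ] j6 0.73
 shift cm now [0.59 0.2  9.63] after turn [0.61 0.18 9.63] turn [-0.003 -0.002 -0.007]
```

>>> play_rows --moves '[[-1,[0.6,0.2,2],[0,0,0]],[-1,[0,0,2],[0,0,0]],[-1,[0,0,2],[0,0,0]],[-1,[0,0,2],[0,0,0]],[-1,[0,0,1.6],[0,0,0]],[-1,[0,0,0],[0,0,0]],[-1,[0,0,0],[0,0,0]]]'

```text
clock: 11.7
eef_pos: [0.6683, 0.091, 0.0554]
tool_rot: [0.296, 0.955, -0.001, -0.001]
ft_force: [0.4, -0.6, 0.0]
grip_width: -0.0001
```

```bash
python3 - <<'E'
from h import *
go([.671,.090,.036],2.545)
E
```

```text
t 11.7 tcp [0.6683 0.091  0.0554] phi 2.54 tilt [ 0.002 -0.002] F [ 0.4 -0.6  0. ] j6 0.74
 shift cm now [-0.28  0.07  1.94] after turn [-0.28  0.07  1.94] turn [-0.002 -0.002 -0.005]
```

>>> play_rows --moves '[[-1,[-0.2,0,0.3],[0,0,0]],[-1,[0,0,0.3],[0,0,0]],[-1,[0,0,0.3],[0,0,0]],[-1,[0,0,0.3],[0,0,0]],[-1,[0,0,0],[0,0,0]],[-1,[0,0,0],[0,0,0]]]'

```text
clock: 12.2
eef_pos: [0.6717, 0.0904, 0.0442]
tool_rot: [0.296, 0.955, -0.0, 0.0]
ft_force: [0.7, -0.7, 2.1]
grip_width: -0.0
```

>>> play_rows --moves '[[-1,[0,0,0.2],[0,0,0]],[-1,[0,0,0.2],[0,0,0]],[-1,[0,0,0],[0,0,0]],[-1,[0,0,0],[0,0,0]]]'

```text
clock: 12.53
eef_pos: [0.6718, 0.0904, 0.0402]
tool_rot: [0.296, 0.955, -0.0, 0.0]
ft_force: [-0.1, -1.3, 4.5]
grip_width: -0.0002
```

>>> play_rows --moves '[[-1,[0,0,0.15],[0,0,0]],[-1,[0,0,0],[0,0,0]],[-1,[0,0,0],[0,0,0]]]'

```text
clock: 12.78
eef_pos: [0.6718, 0.0904, 0.0387]
tool_rot: [0.296, 0.955, -0.0, 0.0]
ft_force: [-0.3, -0.1, 5.4]
grip_width: 0.0001
```

>>> play_rows --moves '[[-1,[0,0,0.15],[0,0,0]],[-1,[0,0,0],[0,0,0]],[-1,[0,0,0],[0,0,0]]]'

```text
clock: 13.03
eef_pos: [0.6719, 0.0904, 0.0385]
tool_rot: [0.296, 0.955, 0.0, 0.001]
ft_force: [-2.3, -0.7, 10.4]
grip_width: -0.0004
```

The force jumped from 5.4 to 10.4 N while z stood still, so the button is at its bottom stop. Lifting off and retreating over the clear side.

>>> play_rows --moves '[[-1,[0,0,-0.5],[0,0,0]],[-1,[0,0,-1],[0,0,0]],[-1,[0,0,-3],[0,0,0]],[-1,[0,0,-4],[0,0,0]],[-1,[0,0,-4],[0,0,0]],[-1,[3,-2,0],[0,0,0]],[-1,[3,-2,0],[0,0,0]],[-1,[3,-2,0],[0,0,0]],[-1,[3,-2,0],[0,0,0]],[-1,[3,-2,0],[0,0,0]],[-1,[3,-2,0],[0,0,0]],[-1,[3,-2,0],[0,0,0]]]'

```text
clock: 14.03
eef_pos: [0.4163, 0.0935, 0.1613]
tool_rot: [0.296, 0.955, -0.001, -0.001]
ft_force: [0.3, 0.6, 0.4]
grip_width: -0.0
```

>>> play_rows --moves '[[-1,[3,-2,0],[0,0,0]],[-1,[2,-1.5,0],[0,0,0]],[-1,[0,0,0],[0,0,0]],[-1,[0,0,0],[0,0,0]]]'

```text
clock: 14.37
eef_pos: [0.3567, 0.093, 0.162]
tool_rot: [0.295, 0.955, -0.0, -0.0]
ft_force: [1.0, 0.4, 0.7]
grip_width: -0.0003
```

```bash
python3 - <<'E'
from h import *
status(.9)
p,d,T=measure("top");P,u,v=cloud(bot.camera_info("top"),T,d)
m=np.hypot(P[:,0]-.671,P[:,1]-.09)<.010;print('button z',np.median(P[m,2]).round(4))
P0,_,_=cloud(bot.camera_info("top"),T,np.load("top0.npz")["d"]);m=np.hypot(P0[:,0]-.671,P0[:,1]-.09)<.010;print('start',np.median(P0[m,2]).round(4))
cv2.imwrite("pics/t6.png",cv2.resize(p[140:330,140:450],None,fx=2.5,fy=2.5,interpolation=cv2.INTER_CUBIC)[:,:,::-1])
E
```

```text
finger r 0.2185 pos theta -0.217
t 14.37 tcp [0.3567 0.093  0.162 ] phi 2.542 tilt [ 0.001 -0.001] F [1.  0.4 0.7] j6 0.85
 shift cm now [-17.76   3.21   8.99] after turn [-17.94   1.98   9.  ] turn [-0.001 -0.001 -0.068]
top 122 [0.539  0.0181 0.095 ] min [0.528 0.004 0.09 ] max [0.55  0.033 0.099] theta 0.881 px 319.89344262295083 261.344262295082
button z 0.0715
start 0.0712
```

View pics/t6.png

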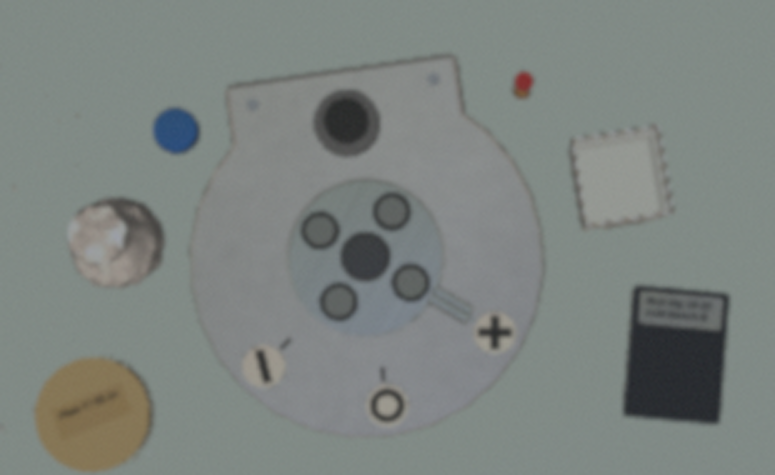

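The tab (crop 452,303) points at the cross (494,332). The button is back up, the bystanders are where they were, and the arm is clear.

```bash
python3 -c "
from workcell import bot
print(bot.job_done())"
```

```text
the job is handed in; nothing more can be done
None
```

I pushed the tab from its bar side with the shut fingertips until it pointed at the cross. Then I pressed the button to its stop, let it come up, withdrew the arm and handed the job in at about 14.4 s of the 42 s. The hand-in reports no verdict.

**Last checks**
- **Tab:** it stands at θ ≈ 0.88, with the cross measured at 0.904. Its pointing line passes about 2 mm from the cross centre, and the reading was the same before and after the button press.
- **Push force:** readings between moves stayed under 3 N, and only one side of the tab was touched.
- **Button:** the force reached 5.4 N, then jumped to 10.4 N with no further travel, so it was fully down. Afterwards its top measured 71.5 mm high, against 71.2 mm at the start.
- **Bystanders:** they look unmoved in the last top view; I compared them by eye, not by measurement.

**What disagreed**
- **Finger length:** the shut fingertips end about 30 mm short of the reported TCP. My first push passed over the tab without touching it, so I repeated it about 33 mm lower.
- **Joint 6:** an early turn ran into its range limit and tilted the tool slightly. I corrected this by turning the other way.
- **Pictures:** I viewed 10 images, crops included.

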